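Close the scent canisters from the pile of lids

TASK

The scent station is being closed for the day. Take the pile of steel lids on the tray apart and put each lid on the open wooden canister of its own size so that it sits level and all the way down. Leave the little oil bottle beside the pile standing where it is.

Things in the scene. Friction and masses are not known exactly. Their poses are not given: they have to be found in the camera images.
- lid38_center (a point): Loose round steel cap lid, 38 mm outer diameter, 22 mm high, wooden inlay and small brass tag on top; at the start at the top of the pile. Like a jar cap: top 8 mm thick, below it a 3 mm skirt (inside diameter 32 mm), open downwards, 14 mm deep. The point is its centre, half-way up (11 mm above its lower edge); z up.
- lid48_center (a point): Loose round steel cap lid, 48 mm outer diameter, 22 mm high, wooden inlay and small brass tag on top; at the start second from the top of the pile. Like a jar cap: top 8 mm thick, below it a 3 mm skirt (inside diameter 42 mm), open downwards, 14 mm deep. The point is its centre, half-way up (11 mm above its lower edge); z up.
- lid58_center (a point): Loose round steel cap lid, 58 mm outer diameter, 22 mm high, wooden inlay and small brass tag on top; at the start third from the top of the pile. Like a jar cap: top 8 mm thick, below it a 3 mm skirt (inside diameter 52 mm), open downwards, 14 mm deep. The point is its centre, half-way up (11 mm above its lower edge); z up.
- lid68_center (a point): Loose round steel cap lid, 68 mm outer diameter, 22 mm high, wooden inlay and small brass tag on top; at the start at the bottom of the pile, standing on the tray. Like a jar cap: top 8 mm thick, below it a 3 mm skirt (inside diameter 62 mm), open downwards, 14 mm deep. The point is its centre, half-way up (11 mm above its lower edge); z up.
- can38_top (a point): Open wooden canister for the 38 mm lid, fixed in the round stand: body 36 mm in diameter, darker neck 26 mm, rising 16 mm above the body's shoulder and narrowing over its last 7 mm to 16 mm, which guides the lid on; dark sieve in the top. The point is the centre of its top face, 120 mm above the table; z up. With the lid on, the lid's top rests on this face and the lid's centre is 3 mm below the point.
- can48_top (a point): Open wooden canister for the 48 mm lid, fixed in the round stand: body 46 mm in diameter, darker neck 36 mm, rising 16 mm above the body's shoulder and narrowing over its last 7 mm to 26 mm, which guides the lid on; dark sieve in the top. The point is the centre of its top face, 128 mm above the table; z up. With the lid on, the lid's top rests on this face and the lid's centre is 3 mm below the point.
- can58_top (a point): Open wooden canister for the 58 mm lid, fixed in the round stand: body 56 mm in diameter, darker neck 46 mm, rising 16 mm above the body's shoulder and narrowing over its last 7 mm to 36 mm, which guides the lid on; dark sieve in the top. The point is the centre of its top face, 136 mm above the table; z up. With the lid on, the lid's top rests on this face and the lid's centre is 3 mm below the point.
- can68_top (a point): Open wooden canister for the 68 mm lid, fixed in the round stand: body 66 mm in diameter, darker neck 56 mm, rising 16 mm above the body's shoulder and narrowing over its last 7 mm to 46 mm, which guides the lid on; dark sieve in the top. The point is the centre of its top face, 144 mm above the table; z up. With the lid on, the lid's top rests on this face and the lid's centre is 3 mm below the point.
- can_shut_top (a point): A fifth canister on the stand, 54 mm lid already on it (top at 140 mm); fixed, nothing to do there. The five canisters stand evenly in a ring, centres 118 mm from neighbour to neighbour, with a low wooden knob in the middle of the stand. The point is the centre of its lid's top.
- oil_center (a point): Small loose amber glass oil bottle with black cap, 32 mm in diameter, 66 mm high, standing about 100 mm from the pile's axis on the same wooden tray (fixed, 150 by 210 mm, floor 5 mm and rim 12 mm above the table). The point is its centre, half-way up.
There are look-alikes about, which are no part of the job. What is shaped like the part that bears lid68_center but turquoise is not meant.

How it is judged:
By the outcome, as a careful person would: the job done as asked, in the order asked, and still so for the second after the job is handed in, with the robot touching nothing.
It also fails if it takes over 104 s, if anything falls off the work surface, if the arm or the gripper's body presses on something with over 40 N, if the wrist force passes 120 N, or if a joint passes its speed limit or range.

ROBOT

A 6-joint arm with a two-finger parallel gripper is mounted at the origin on the work surface. World frame = base frame: x ahead of the robot, y to its left, z up, the work surface at z = 0. Lengths are in m, angles in degrees, forces in N, time in s.
With the tool pointing down it reaches from about 0.35 to 0.875 m from the base axis. Payload 4.2 kg.
Tool frame: the origin (TCP) lies where the fingers leave the gripper's body, on its centre line; the fingertips stand 70 mm ahead of it and the grasp point (between the pads) lies 51 mm ahead of it; z points along the fingers, y is the direction in which the jaws open and shut (so a half turn about z gives the same grasp; the last joint's range is limited). The gripper opens to 87 mm and grips with 3 to 60 N. Pads are 19 mm wide; open, the fingers measure 117 mm over their backs; the gripper's body (75 mm by 190 mm) begins 51 mm behind the grasp point.
Start: joints at [81.28, 22.042, 0.453, 0, -68.411, -14.817], TCP at [0.25, 0.573, 0.292] pointing down, gripper open.
Joint ranges: [-179.83, 179.83], [-69.29, 118.12], [-61.27, 80.66], [-181.25, 117.63], [-171.15, -9.14], [-177.46, 177.46]. Speed limits (degrees/s): [159.86, 159.86, 180, 180, 180, 180].

INTERFACE

Orientations are given as a 3x3 rotation matrix whose columns are the frame's x, y, z axes.
In Python, from station import sense, capture, camera_model, finish_job gives the robot as it stands.
- The arm moves only by the shell command python3 -m inch 'ROWS'. ROWS is JSON, a list of rows, each an object with "hand": the closure, from 0 (fully open) to 1 (shut); "slide": the shift along the world's x, y, z in cm, a list of three; "yaw": the turn about the world's z in rad. A call has 1 to 10 rows; each row is the pose to reach, as a shift and turn from the pose commanded when the call began; what a row does not reach only later rows make up. A row lasts 1/8 s, in which the tool goes at most 62.5 mm and 10.7 degrees, less where a joint would pass 70% of its speed; a pose out of reach is approached as far as the arm can. A call with a gripper value outside its range is refused whole. The fingers move at their own pace and stop on an object; the grip force is fixed at half the most. Time passes only in rows, so rows that repeat a pose let the fingers close. It gives the time, the measured TCP pose, the force and the opening at its end, in the units of the state.
- sense(): the state, without advancing time (a new reading comes with each control period).
- capture(name): name is "side" or "top"; returns the picture (400x640x3 uint8, blue, green, red); there is no depth.
- camera_model(name): a dict with "mtx" (3x3 intrinsics, pixels), "xyz" and "orientation" of the camera in the world. Camera axes: x right, y up, looking along -z (the intrinsics and any distortion apply to the point x, -y, -z); pixel columns grow to the right and rows downward; lengths in m; the calibration is good to about 2 mm. A picture is of the moment at which its call begins. camera_model takes no time and is no camera call.
- finish_job(): hands the job in, once; it reports no verdict.
The state is a dict: "time_s": time; "joints": joint angles; "joint_velocities": joint speeds; "effort": joint torques, N m; "tcp_pos": TCP position; "ee_rot": TCP orientation; "wrist_force": force on the tool from outside, world axes, zero at the start; "moment": the same for the moment, N m; "gripper_width": opening from 0.0 (shut) to 1.0 (fully open).
Only numpy, scipy, OpenCV 4.12 (cv2) and the standard library are available. Lean on these libraries where they do the work, as an engineer would, in place of code of your own. Each camera call takes 0.05 s, during which the arm holds its last target. There are 200 camera calls.

## Working session

There is one attempt and no reset: what is moved stays moved. The work goes in short steps, Python scripts to look and compute and a shell command to move; the robot and the scene stay as the last step left them, time stands still between calls to the robot, and variables do not carry over. Pictures are saved under pics/ and viewed, about 12 in all and at most 16, crops included, and the job is handed in when it is done.

```bash
ls; mkdir -p pics
python3 - <<'E'
from station import sense,capture,camera_model
import cv2
for n in("side","top"):
    cv2.imwrite(f"pics/{n}0.png",capture(n)); m=camera_model(n); print(n,m)
print(sense())
E
```

```text
pics
side {'mtx': array([[367.21532569,   0.        , 321.79216379],
       [  0.        , 367.21532569, 199.96903925],
       [  0.        ,   0.        ,   1.        ]]), 'xyz': array([ 0.33265297, -0.61059046,  0.57565285]), 'orientation': array([[ 0.96144771,  0.17277978, -0.21392861],
       [-0.2747503 ,  0.57124575, -0.7734278 ],
       [-0.01142688,  0.80238733,  0.59669422]])}
top {'mtx': array([[419.67832595,   0.        , 334.16856923],
       [  0.        , 419.67832595, 203.0781374 ],
       [  0.        ,   0.        ,   1.        ]]), 'xyz': array([0.46619816, 0.01160447, 0.99564401]), 'orientation': array([[ 7.97867471e-04,  9.99045289e-01, -4.36792089e-02],
       [-9.99841455e-01,  1.99938020e-05, -1.78063266e-02],
       [-1.77884534e-02,  4.36864908e-02,  9.98886911e-01]])}
{'time_s': 0.1, 'joints': array([ 8.12791484e+01,  2.20847219e+01,  3.86814322e-01, -2.60573180e-02,
       -6.84112315e+01, -1.48163826e+01]), 'joint_velocities': array([-0.00365285, -0.0451882 ,  0.15188289,  0.078225  , -0.07214911,
       -0.11718167]), 'effort': array([-2.59735425e-04, -3.91690779e+01,  1.87934607e+01,  4.23189640e+00,
        1.34507369e-02, -7.11962321e-05]), 'tcp_pos': array([0.24940589, 0.57263073, 0.29127873]), 'ee_rot': array([[ 9.16733780e-01, -3.99498032e-01, -7.06800039e-04],
       [-3.99498650e-01, -9.16731979e-01, -1.81866140e-03],
       [ 7.86054505e-05,  1.94959400e-03, -9.99998096e-01]]), 'wrist_force': array([-0.02361609, -0.42099006, -0.15424262]), 'moment': array([0.006959  , 0.0245772 , 0.01195517]), 'gripper_width': 1.000789294941099}
```

View pics/side0.png

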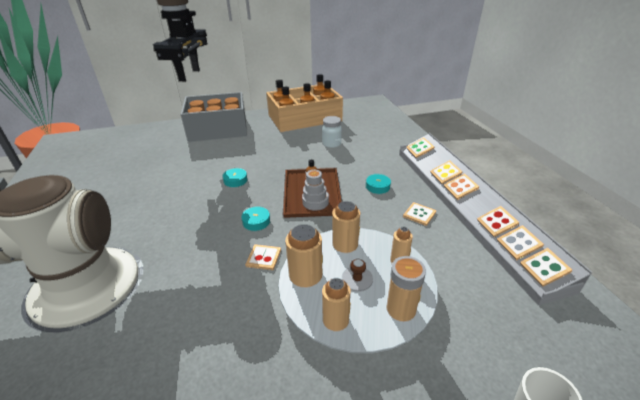

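View pics/top0.png

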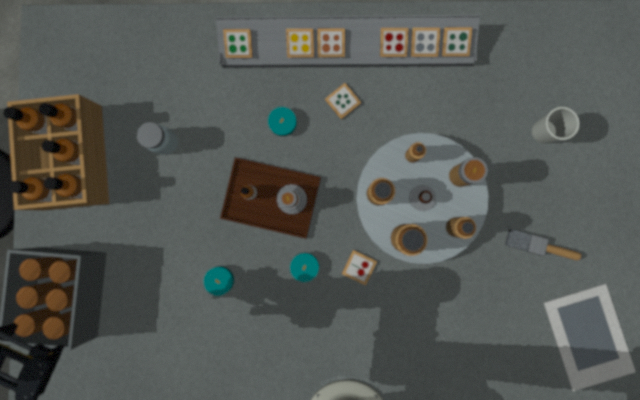

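Side: pile at about (315,190), the stand with canisters around (358,268). Top: pile at (291,199), oil bottle (249,192), canisters at (415,152), (380,191), (410,239), (462,228), shut one (468,172). I'll zoom in.

```bash
cat > h.py <<'E'
import numpy as np,cv2
from station import sense,capture,camera_model
def ray(n,px):
    m=camera_model(n);K=m["mtx"];d=np.array([(px[0]-K[0,2])/K[0,0],-(px[1]-K[1,2])/K[1,1],-1])
    return m["xyz"],m["orientation"]@d
def onz(n,px,z):
    o,d=ray(n,px);return o+d*(z-o[2])/d[2]
def proj(n,p):
    m=camera_model(n);K=m["mtx"];c=m["orientation"].T@(np.array(p)-m["xyz"])
    return np.array([K[0,0]*c[0]/-c[2]+K[0,2],K[1,1]*-c[1]/-c[2]+K[1,2]])
def tri(pa,pb):
    (a,u),(b,v)=ray("top",pa),ray("side",pb)
    u=u/np.linalg.norm(u);v=v/np.linalg.norm(v)
    s,t=np.linalg.lstsq(np.c_[u,-v],b-a,rcond=None)[0]
    p,q=a+s*u,b+t*v;return (p+q)/2,np.linalg.norm(p-q)
def crop(n,x0,y0,w,h,s,f,im=None):
    im=capture(n) if im is None else im
    cv2.imwrite(f,cv2.resize(im[y0:y0+h,x0:x0+w],None,fx=s,fy=s,interpolation=cv2.INTER_CUBIC))
E
python3 - <<'E'
from h import *
crop("top",350,130,150,135,4,"pics/c1.png",cv2.imread("pics/top0.png"))
a=cv2.imread("pics/top0.png")[150:245,215:330];b=cv2.imread("pics/side0.png")[150:225,275:350]
A=cv2.resize(a,None,fx=4,fy=4,interpolation=2);B=cv2.resize(b,None,fx=4,fy=4,interpolation=2)
B=cv2.copyMakeBorder(B,0,80,0,0,0);cv2.imwrite("pics/c2.png",np.hstack([A,B]))
E
```

```text
(no output)
```

View pics/c1.png

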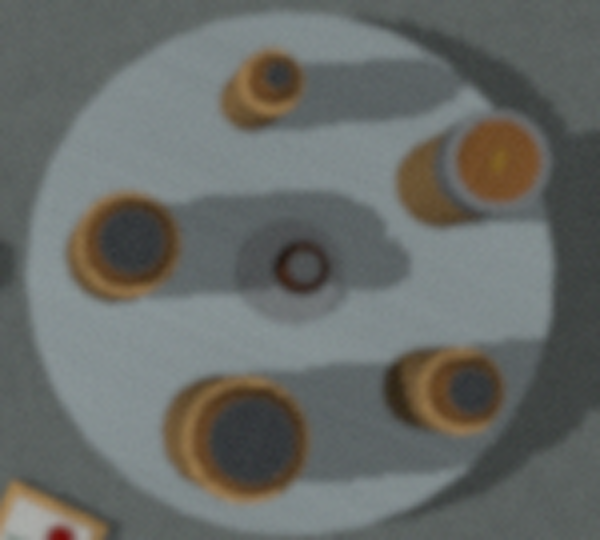

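View pics/c2.png

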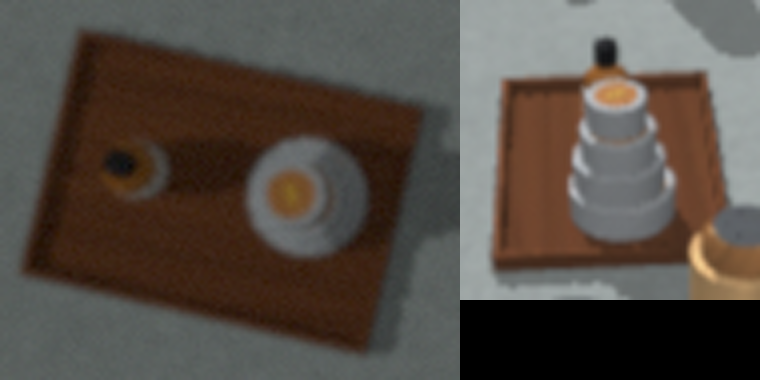

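Tops: sieve centres (crop/4 + offset) can38 ≈ (419,149), can58 ≈ (383,190), can68 ≈ (413,239), can48 ≈ (467,228), shut ≈ (474,170). Pile: lid38 inlay ≈ (288,198), lid68 disc ≈ (292,199); oil cap ≈ (245,191). Next I'll segment these for finer centres and check them against the known heights and the ring.

```bash
cat > m.py <<'E'
from h import *
from scipy.optimize import least_squares
I={n:cv2.imread(f"pics/{n}0.png") for n in("top","side")}
def blob(n,seed,r,kind):
    s=8;x0,y0=int(seed[0]-r),int(seed[1]-r)
    c=cv2.resize(I[n][y0:y0+2*r,x0:x0+2*r],None,fx=s,fy=s,interpolation=2)
    h=cv2.cvtColor(c,cv2.COLOR_BGR2HSV)
    m=(h[...,1]<75)&(h[...,2]<140) if kind=="sieve" else (h[...,1]>90)
    m=cv2.morphologyEx(m.astype(np.uint8),cv2.MORPH_OPEN,np.ones((9,9)))
    k,l,st,ce=cv2.connectedComponentsWithStats(m)
    p=(np.array(seed)-[x0,y0]+.5)*s-.5
    j=l[int(p[1]),int(p[0])]
    if j==0:return None
    return np.array([x0,y0])+(ce[j]+.5)/s-.5, st[j][2:4]/s
T={"38":((419.3,148.6),.120),"48":((467.3,227.6),.128),"58":((382.9,189.6),.136),"68":((413,238.9),.144),"shut":((474,169.9),.140)}
P={}
for k,(s,z) in T.items():
    kind="sieve" if k!="shut" else "inlay"
    b=blob("top",s,14 if k in("68","shut") else 10,kind)
    p=onz("top",b[0],z); q=proj("side",p); c=blob("side",q,12,kind)
    print(k,b[0].round(1),b[1],p.round(4),"side pred",q.round(1),"got",None if c is None else (c[0].round(1),c[1]), None if c is None else (tri(b[0],c[0])[0].round(4),onz("side",c[0],z).round(4)))
    P[k]=p
o=["38","58","68","48","shut"]
c0=np.mean([P[k][:2] for k in o],0)
f=lambda v:np.r_[tuple(P[k][:2]-v[:2]-.10037*np.array([np.cos(v[2]+i*2*np.pi/5),np.sin(v[2]+i*2*np.pi/5)]) for i,k in enumerate(o))]
r=least_squares(f,[*c0,np.arctan2(*(P["38"][:2]-c0)[::-1])]);print(r.x,(r.fun*1e3).round(1))
for i,k in enumerate(o):print(k,(r.x[:2]+.10037*np.array([np.cos(r.x[2]+i*2*np.pi/5),np.sin(r.x[2]+i*2*np.pi/5)])).round(4))
b=blob("top",(287.6,198.3),10,"inlay");print("lid38",b)
p=onz("top",b[0],.093);print(p,proj("side",p))
E
python3 m.py
```

```text
38 [419.2 148.4] [5.75  5.625] [ 0.619  -0.1506  0.12  ] side pred [404.  228.4] got (array([404. , 228.6]), array([7.875, 4.875])) (array([ 0.6191, -0.1507,  0.1196]), array([ 0.6189, -0.1512,  0.12  ]))
48 [467.5 227.2] [10.875 11.25 ] [ 0.4546 -0.2467  0.128 ] side pred [336.1 283.2] got (array([336.2, 283.6]), array([14.5, 11. ])) (array([ 0.4547, -0.247 ,  0.1274]), array([ 0.4546, -0.2475,  0.128 ]))
58 [382.6 189.8] [16.    15.875] [ 0.5311 -0.0722  0.136 ] side pred [346.2 205.5] got (array([346.2, 205.7]), array([18.   , 14.125])) (array([ 0.5311, -0.0723,  0.1357]), array([ 0.531 , -0.0726,  0.136 ]))
68 [412.7 239.7] [21.125 21.375] [ 0.4295 -0.1317  0.144 ] side pred [302.8 231.7] got (array([302.6, 232.1]), array([22.5  , 16.625])) (array([ 0.4293, -0.1318,  0.1431]), array([ 0.4289, -0.1328,  0.144 ]))
shut [474.2 169.8] [20.25  19.875] [ 0.5715 -0.2582  0.14  ] side pred [408.5 267.3] got (array([408. , 267.7]), array([24.   , 19.125])) (array([ 0.5712, -0.2583,  0.1392]), array([ 0.5704, -0.2588,  0.14  ]))
[ 0.52113855 -0.17190196  0.21462428] [-0.2 -0.1 -0.  -0.2  0.3 -0.2  0.2  0.1 -0.3  0.4]
38 [ 0.6192 -0.1505]
58 [ 0.5311 -0.072 ]
68 [ 0.4292 -0.1316]
48 [ 0.4544 -0.2468]
shut [ 0.5718 -0.2586]
lid38 (array([287.28636152, 198.09582172]), array([11.125, 11.25 ]))
[0.516432   0.12892026 0.093     ] [313.2284273  172.64191081]
```

Stereo heights agree within 1 mm and the ring fit within 0.4 mm. Next: the approach numbers.

Run:
```python
from h import *
oil=onz("top",(245,190.5),.071);pile=np.array([.5164,.1289]);print(oil,np.linalg.norm(oil[:2]-pile))
d=oil[:2]-pile;print("oil dir deg",np.degrees(np.arctan2(d[1],d[0])))
s=sense();y=s["ee_rot"][:,1];a=np.degrees(np.arctan2(d[1],d[0]))-90-np.degrees(np.arctan2(y[1],y[0]));a=(a+90)%180-90;print("yaw",np.radians(a))
print("slide cm",(np.r_[pile,.2]-s["tcp_pos"])*100)
```

```text
[0.53453893 0.22582501 0.071     ] 0.09860769934523397
oil dir deg 79.40005533996302
yaw -1.3448302139230646
slide cm [ 26.69941135 -44.373073    -9.12787316]
```

```bash
python3 -m inch '[{"hand":0,"slide":[26.7,-44.37,0],"yaw":-1.345},{"hand":0,"slide":[26.7,-44.37,0],"yaw":-1.345},{"hand":0,"slide":[26.7,-44.37,0],"yaw":-1.345},{"hand":0,"slide":[26.7,-44.37,0],"yaw":-1.345},{"hand":0,"slide":[26.7,-44.37,0],"yaw":-1.345},{"hand":0,"slide":[26.7,-44.37,0],"yaw":-1.345},{"hand":0.2,"slide":[26.7,-44.37,0],"yaw":-1.345},{"hand":0.2,"slide":[26.7,-44.37,0],"yaw":-1.345},{"hand":0.2,"slide":[26.7,-44.37,-9.1],"yaw":-1.345},{"hand":0.2,"slide":[26.7,-44.37,-9.1],"yaw":-1.345}]'; python3 -c "
from station import sense;s=sense();print(s['tcp_pos'],s['ee_rot'],s['joints'],s['joint_velocities'].round(1))"
```

```text
time_s: 1.35
tcp_pos: [0.5155, 0.1271, 0.1981]
ee_rot: [[-0.187, -0.982, -0.005], [-0.982, 0.187, -0.002], [0.002, 0.004, -1.0]]
wrist_force: [0.8, 0.4, -0.6]
gripper_width: 0.807
[0.51546482 0.12712839 0.19812116] [[-0.18722326 -0.98230644 -0.00463895]
 [-0.98231427  0.18723247 -0.00163417]
 [ 0.00247381  0.00425095 -0.9999879 ]] [ 31.34425091  18.26687705 -20.13147738  -0.07409942 -51.87737664
 -42.0894811 ] [ -3.9  15.5 -13.9   1.4  31.6   5.1]
```

```bash
python3 -m inch '[{"hand":0.2,"slide":[0,0,-3]},{"hand":0.2,"slide":[0,0,-5.6]},{"hand":0.2,"slide":[0,0,-5.6]},{"hand":0.2,"slide":[0,0,-5.6]}]'; python3 -c "
from h import *;crop('side',275,130,90,90,6,'pics/p1.png')"
```

```text
invalid input
```

View pics/p1.png

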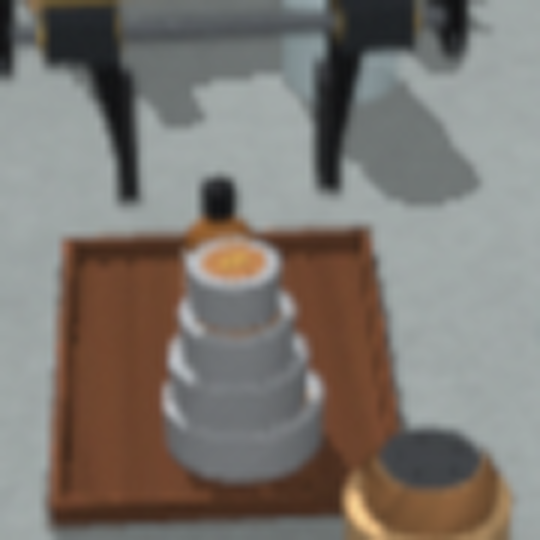

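The call was refused because the rows had no yaw. The picture shows the tips at crop (128,195) and (328,188), centred over the lid inlay at (233,262).

```bash
python3 -m inch '[{"hand":0.2,"slide":[0,0,-3],"yaw":0},{"hand":0.2,"slide":[0,0,-5.6],"yaw":0},{"hand":0.2,"slide":[0,0,-5.6],"yaw":0},{"hand":0.2,"slide":[0,0,-5.6],"yaw":0}]'
```

```text
time_s: 1.9
tcp_pos: [0.5173, 0.1298, 0.1465]
ee_rot: [[-0.183, -0.983, 0.002], [-0.983, 0.183, 0.001], [-0.001, -0.002, -1.0]]
wrist_force: [0.2, -0.0, 0.3]
gripper_width: 0.803
```

```bash
python3 -m inch '[{"hand":0.2,"slide":[-0.07,-0.07,-0.2],"yaw":0},{"hand":0.2,"slide":[-0.07,-0.07,-0.3],"yaw":0},{"hand":0.2,"slide":[-0.07,-0.07,-0.3],"yaw":0}]'
```

```text
time_s: 2.28
tcp_pos: [0.5159, 0.1286, 0.1426]
ee_rot: [[-0.184, -0.983, 0.001], [-0.983, 0.184, 0.0], [-0.0, -0.0, -1.0]]
wrist_force: [0.5, 0.9, -0.6]
gripper_width: 0.798
```

```bash
python3 -m inch '[{"hand":1,"slide":[0,0,0.05],"yaw":0},{"hand":1,"slide":[0,0,0.05],"yaw":0},{"hand":1,"slide":[0,0,0.05],"yaw":0},{"hand":1,"slide":[0,0,0.05],"yaw":0},{"hand":1,"slide":[0,0,0.05],"yaw":0},{"hand":1,"slide":[0,0,0.05],"yaw":0}]'
```

```text
time_s: 3.02
tcp_pos: [0.5159, 0.1286, 0.1427]
ee_rot: [[-0.184, -0.983, 0.0], [-0.983, 0.184, -0.0], [0.0, -0.0, -1.0]]
wrist_force: [1.0, -0.3, -0.4]
gripper_width: 0.437
```

```bash
python3 -m inch '[{"hand":1,"slide":[0,0,4],"yaw":0},{"hand":1,"slide":[0,0,8],"yaw":0},{"hand":1,"slide":[0,0,11.5],"yaw":0},{"hand":1,"slide":[3,-9,11.5],"yaw":0},{"hand":1,"slide":[5,-14,11.5],"yaw":0},{"hand":1,"slide":[7,-19,11.5],"yaw":0},{"hand":1,"slide":[9,-24,11.5],"yaw":0},{"hand":1,"slide":[10.33,-27.91,11.5],"yaw":0},{"hand":1,"slide":[10.33,-27.91,11.5],"yaw":0},{"hand":1,"slide":[10.33,-27.91,9],"yaw":0}]'
python3 - <<'E'
from h import *
a=capture('side');b=capture('top')
cv2.imwrite('pics/sA.png',a);cv2.imwrite('pics/tA.png',b)
A=cv2.resize(a[140:260,340:460],None,fx=4,fy=4,interpolation=2);B=cv2.resize(b[160:240,240:320],None,fx=4,fy=4,interpolation=2)
cv2.imwrite('pics/p2.png',np.hstack([A,cv2.copyMakeBorder(B,0,160,0,0,0)]));print(sense()['tcp_pos'])
E
```

```text
time_s: 4.28
tcp_pos: [0.62, -0.1509, 0.2341]
ee_rot: [[-0.185, -0.983, 0.004], [-0.983, 0.185, -0.0], [-0.001, -0.004, -1.0]]
wrist_force: [-0.1, 0.7, -1.5]
gripper_width: 0.433
[ 0.61720061 -0.14963836  0.22958563]
```

View pics/p2.png

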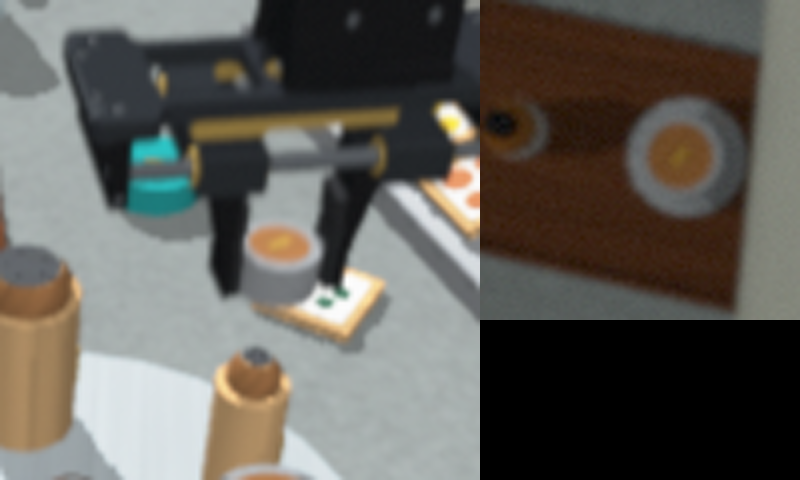

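Lid38 is held level, inlay at side pixel about (410,201), and the bottle is undisturbed. Lid48's inlay is visible at top pixel (290,199).

```bash
cat > inl.py <<'E'
from h import *
def inlay(im,seed,r):
    s=8;x0,y0=int(seed[0]-r),int(seed[1]-r)
    h=cv2.cvtColor(cv2.resize(im[y0:y0+2*r,x0:x0+2*r],None,fx=s,fy=s,interpolation=2),cv2.COLOR_BGR2HSV)
    m=((h[...,1]>90)&(h[...,2]>90)).astype(np.uint8)
    k,l,st,ce=cv2.connectedComponentsWithStats(cv2.morphologyEx(m,cv2.MORPH_OPEN,np.ones((9,9))))
    p=(np.array(seed)-[x0,y0])*s;j=l[int(p[1]),int(p[0])]
    return np.array([x0,y0])+(ce[j]+.5)/s-.5,st[j][2:4]/s,j
E
python3 - <<'E'
from inl import *
c=inlay(cv2.imread('pics/sA.png'),(410,201),14);print(c,onz('side',c[0],.2296-.0717+.022))
c=inlay(cv2.imread('pics/tA.png'),(290,199),14);print(c,onz('top',c[0],.071));print(sense()['tcp_pos'],sense()['joint_velocities'].round(1))
E
```

```text
(array([409.42429372, 200.58341928]), array([14.25 ,  7.875]), np.int32(1)) [ 0.62453118 -0.14491649  0.1799    ]
(array([289.55527368, 198.60907647]), array([15.625, 15.5  ]), np.int32(1)) [0.51651895 0.12674599 0.071     ]
[ 0.61720061 -0.14963836  0.22958563] [ 0.5 -1.3  2.4  1.6 -1.5  0.1]
```

```bash
python3 -m inch '[{"hand":1,"slide":[0,0,-1.5],"yaw":0},{"hand":1,"slide":[0,0,-3],"yaw":0},{"hand":1,"slide":[0,0,-3.5],"yaw":0},{"hand":1,"slide":[0,0,-3.5],"yaw":0},{"hand":1,"slide":[0,0,-3.5],"yaw":0}]'
```

```text
time_s: 5.0
tcp_pos: [0.6195, -0.1505, 0.1983]
ee_rot: [[-0.184, -0.983, 0.001], [-0.983, 0.184, -0.0], [0.0, -0.001, -1.0]]
wrist_force: [-0.4, -0.1, -0.8]
gripper_width: 0.433
```

```bash
python3 -m inch '[{"hand":1,"slide":[0,0,-0.6],"yaw":0},{"hand":1,"slide":[0,0,-1.2],"yaw":0},{"hand":1,"slide":[0,0,-1.7],"yaw":0},{"hand":1,"slide":[0,0,-1.9],"yaw":0},{"hand":1,"slide":[0,0,-1.9],"yaw":0}]'
```

```text
time_s: 5.62
tcp_pos: [0.6191, -0.1505, 0.1785]
ee_rot: [[-0.184, -0.983, -0.0], [-0.983, 0.184, -0.0], [0.0, 0.0, -1.0]]
wrist_force: [-0.1, 0.4, 0.5]
gripper_width: 0.435
```

```bash
python3 -m inch '[{"hand":1,"slide":[0,0,-0.1],"yaw":0},{"hand":1,"slide":[0,0,-0.15],"yaw":0},{"hand":1,"slide":[0,0,-0.15],"yaw":0}]'
```

```text
time_s: 6.0
tcp_pos: [0.6193, -0.1505, 0.1778]
ee_rot: [[-0.184, -0.983, 0.001], [-0.983, 0.184, -0.0], [0.0, -0.001, -1.0]]
wrist_force: [-0.4, -0.7, 1.5]
gripper_width: 0.433
```

```bash
python3 -m inch '[{"hand":0.3,"slide":[0,0,0],"yaw":0},{"hand":0.3,"slide":[0,0,0],"yaw":0},{"hand":0.3,"slide":[0,0,0],"yaw":0},{"hand":0.2,"slide":[0,0,1],"yaw":0},{"hand":0.2,"slide":[0,0,4],"yaw":0},{"hand":0.2,"slide":[0,0,7],"yaw":0},{"hand":0.2,"slide":[-2,6,7],"yaw":0},{"hand":0.2,"slide":[-4,12,7],"yaw":0},{"hand":0.2,"slide":[-6,18,6],"yaw":0},{"hand":0.2,"slide":[-10.28,27.72,3],"yaw":0}]'
```

```text
time_s: 7.25
tcp_pos: [0.536, 0.0839, 0.2223]
ee_rot: [[-0.184, -0.983, 0.004], [-0.983, 0.184, 0.001], [-0.002, -0.003, -1.0]]
wrist_force: [0.6, 0.4, -0.5]
gripper_width: 0.795
```

Run:
```python
from inl import *
a=capture('side');cv2.imwrite('pics/sB.png',a);crop('side',360,190,90,90,5,'pics/p3.png',a);s=sense();print(s['tcp_pos'],s['gripper_width'])
p=proj('side',(.6192,-.1505,.128));c=inlay(a,p,14);print(p,c,onz('side',c[0],.128))
```

```text
[0.53215257 0.08801912 0.21947536] 0.8016755355462025
[404.54813751 225.11521923] (array([404.70208657, 225.54892759]), array([13.5,  8.5]), np.int32(2)) [ 0.6189194  -0.15170856  0.128     ]
```

View pics/p3.png

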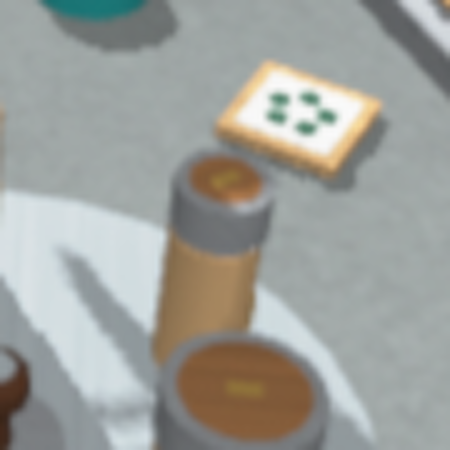

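Lid38 sits level and seated (inlay side pixel (404.7,225.5), 0.4 px from predicted). Next, lid48.

```bash
python3 -m inch '[{"hand":0.2,"slide":[-1.85,4.1,0],"yaw":0},{"hand":0.2,"slide":[-1.85,4.1,-4.5],"yaw":0},{"hand":0.2,"slide":[-1.85,4.1,-4.5],"yaw":0},{"hand":0.2,"slide":[-1.85,4.1,-4.5],"yaw":0}]'
```

```text
time_s: 7.8
tcp_pos: [0.5185, 0.1228, 0.1773]
ee_rot: [[-0.184, -0.983, 0.002], [-0.983, 0.184, 0.0], [-0.001, -0.002, -1.0]]
wrist_force: [0.4, 1.0, 0.4]
gripper_width: 0.8
```

```bash
python3 -m inch '[{"hand":0.2,"slide":[-0.2,0.4,-2],"yaw":0},{"hand":0.2,"slide":[-0.2,0.4,-4],"yaw":0},{"hand":0.2,"slide":[-0.2,0.4,-5.2],"yaw":0},{"hand":0.2,"slide":[-0.2,0.4,-5.2],"yaw":0},{"hand":0.2,"slide":[-0.2,0.4,-5.2],"yaw":0}]'
```

```text
time_s: 8.43
tcp_pos: [0.5162, 0.127, 0.1249]
ee_rot: [[-0.184, -0.983, 0.002], [-0.983, 0.184, 0.001], [-0.001, -0.002, -1.0]]
wrist_force: [0.6, 0.5, -0.0]
gripper_width: 0.801
```

```bash
python3 -m inch '[{"hand":0.2,"slide":[0,0,-0.3],"yaw":0},{"hand":0.2,"slide":[0,0,-0.3],"yaw":0},{"hand":1,"slide":[0,0,-0.3],"yaw":0},{"hand":1,"slide":[0,0,-0.3],"yaw":0},{"hand":1,"slide":[0,0,-0.3],"yaw":0},{"hand":1,"slide":[0,0,-0.3],"yaw":0},{"hand":1,"slide":[0,0,-0.3],"yaw":0},{"hand":1,"slide":[0,0,-0.3],"yaw":0}]'
```

```text
time_s: 9.43
tcp_pos: [0.5155, 0.1269, 0.121]
ee_rot: [[-0.184, -0.983, 0.0], [-0.983, 0.184, 0.0], [-0.0, -0.0, -1.0]]
wrist_force: [-0.0, 1.1, 0.6]
gripper_width: 0.544
```

```bash
python3 -m inch '[{"hand":1,"slide":[0,0,4],"yaw":0},{"hand":1,"slide":[0,0,9],"yaw":0},{"hand":1,"slide":[0,0,13],"yaw":0},{"hand":1,"slide":[-1,-6,13],"yaw":0},{"hand":1,"slide":[-2,-12,13],"yaw":0},{"hand":1,"slide":[-3,-18,13],"yaw":0},{"hand":1,"slide":[-4,-24,13],"yaw":0},{"hand":1,"slide":[-5,-30,13],"yaw":0},{"hand":1,"slide":[-6.1,-35,13],"yaw":0},{"hand":1,"slide":[-6.1,-37.35,13],"yaw":0}]'
```

```text
time_s: 10.68
tcp_pos: [0.4531, -0.2488, 0.2506]
ee_rot: [[-0.187, -0.982, -0.001], [-0.982, 0.187, 0.0], [-0.0, 0.001, -1.0]]
wrist_force: [0.2, 1.1, 0.3]
gripper_width: 0.547
```

```bash
python3 -m inch '[{"hand":1,"slide":[0,0,-2],"yaw":0},{"hand":1,"slide":[0,0,-4],"yaw":0},{"hand":1,"slide":[0,0,-4],"yaw":0},{"hand":1,"slide":[0,0,-4],"yaw":0}]'
python3 - <<'E'
from inl import *
a=capture('side');b=capture('top')
cv2.imwrite('pics/sC.png',a);cv2.imwrite('pics/tC.png',b)
A=cv2.resize(a[200:320,280:400],None,fx=4,fy=4,interpolation=2);B=cv2.resize(b[160:240,240:320],None,fx=4,fy=4,interpolation=2)
cv2.imwrite('pics/p4.png',np.hstack([A,cv2.copyMakeBorder(B,0,160,0,0,0)]));t=sense()['tcp_pos'];print(t)
q=t-[0,0,.05];p=proj('side',q);c=inlay(a,p,16);print(p,c,onz('side',c[0],q[2]))
c=inlay(b,(290,199),16);print(c,onz('top',c[0],.049))
E
```

```text
time_s: 11.18
tcp_pos: [0.4549, -0.2467, 0.2115]
ee_rot: [[-0.184, -0.983, 0.001], [-0.983, 0.184, -0.0], [0.0, -0.001, -1.0]]
wrist_force: [-0.0, 0.1, -0.6]
gripper_width: 0.539
[ 0.45501219 -0.24666401  0.2118569 ]
[336.61269883 268.16809342] (array([336.83754027, 269.06781435]), array([23.375, 17.25 ]), np.int32(1)) [ 0.45478097 -0.24849089  0.1618569 ]
(array([290.27867336, 198.8996384 ]), array([19.625, 19.75 ]), np.int32(1)) [0.51705737 0.12784128 0.049     ]
```

View pics/p4.png

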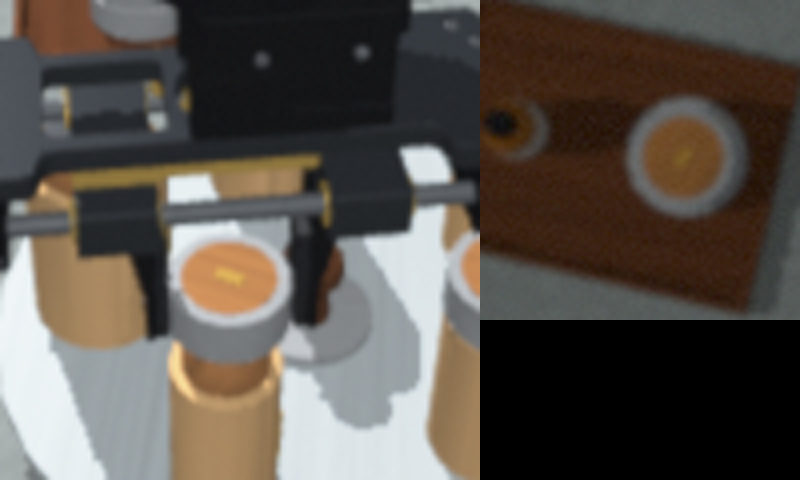

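Lid48 is held level over can48 (inlay at side (336.8,269.1), prediction within 1 px). Lid58 is visible at top (290.3,198.9) and the bottle hasn't moved.

```bash
python3 -m inch '[{"hand":1,"slide":[0,0,-0.8],"yaw":0},{"hand":1,"slide":[0,0,-1.5],"yaw":0},{"hand":1,"slide":[0,0,-2.1],"yaw":0},{"hand":1,"slide":[0,0,-2.45],"yaw":0},{"hand":1,"slide":[0,0,-2.45],"yaw":0}]'
```

```text
time_s: 11.9
tcp_pos: [0.4546, -0.2467, 0.1863]
ee_rot: [[-0.184, -0.983, -0.0], [-0.983, 0.184, -0.0], [0.0, 0.0, -1.0]]
wrist_force: [0.2, 0.0, -0.4]
gripper_width: 0.545
```

```bash
python3 -m inch '[{"hand":1,"slide":[0,0,-0.05],"yaw":0},{"hand":1,"slide":[0,0,-0.1],"yaw":0},{"hand":1,"slide":[0,0,-0.1],"yaw":0}]'
```

```text
time_s: 12.28
tcp_pos: [0.4546, -0.2467, 0.1859]
ee_rot: [[-0.184, -0.983, 0.001], [-0.983, 0.184, -0.0], [0.0, -0.001, -1.0]]
wrist_force: [-0.7, 1.6, 5.3]
gripper_width: 0.543
```

```bash
python3 -m inch '[{"hand":0.25,"slide":[0,0,0],"yaw":0},{"hand":0.25,"slide":[0,0,0],"yaw":0},{"hand":0.25,"slide":[0,0,0],"yaw":0},{"hand":0.1,"slide":[0,0,1],"yaw":0},{"hand":0.1,"slide":[0,0,3.5],"yaw":0},{"hand":0.1,"slide":[0,0,6.5],"yaw":0},{"hand":0.1,"slide":[1,6,6.5],"yaw":0},{"hand":0.1,"slide":[2,12,6.5],"yaw":0},{"hand":0.1,"slide":[3,18,6.5],"yaw":0},{"hand":0.1,"slide":[4,24,6.5],"yaw":0}]'
```

```text
time_s: 13.52
tcp_pos: [0.4947, -0.0048, 0.2514]
ee_rot: [[-0.184, -0.983, 0.002], [-0.983, 0.184, 0.0], [-0.001, -0.002, -1.0]]
wrist_force: [0.5, -0.8, -0.0]
gripper_width: 0.898
```

```bash
python3 -m inch '[{"hand":0.1,"slide":[1.1,6,0],"yaw":0},{"hand":0.1,"slide":[2.24,12,0],"yaw":0},{"hand":0.1,"slide":[2.24,13.45,0],"yaw":0},{"hand":0.1,"slide":[2.24,13.45,-5],"yaw":0},{"hand":0.1,"slide":[2.24,13.45,-9],"yaw":0},{"hand":0.1,"slide":[2.24,13.45,-11],"yaw":0},{"hand":0.1,"slide":[2.24,13.45,-11],"yaw":0},{"hand":0.1,"slide":[2.24,13.45,-11],"yaw":0}]'
python3 - <<'E'
from inl import *
a=capture('side');crop('side',285,220,110,110,5,'pics/p5.png',a)
p=proj('side',(.4544,-.2468,.136));c=inlay(a,p,16);print(p,c,onz('side',c[0],.136))
p=proj('side',(.517,.1278,.049));c=inlay(a,p,16);print(p,c,onz('side',c[0],.049),sense()['tcp_pos'])
E
```

```text
time_s: 14.52
tcp_pos: [0.5176, 0.1278, 0.1417]
ee_rot: [[-0.184, -0.983, 0.002], [-0.983, 0.184, 0.001], [-0.001, -0.002, -1.0]]
wrist_force: [-0.3, -0.3, 0.1]
gripper_width: 0.902
[336.05266056 279.83982769] (array([336.38109605, 280.46471494]), array([22.875, 17.5  ]), np.int32(2)) [ 0.45450519 -0.24813999  0.136     ]
[314.00336847 187.62993363] (array([314.29899505, 188.2061305 ]), array([17.375,  9.875]), np.int32(4)) [0.51705442 0.12512813 0.049     ] [0.51766181 0.12792121 0.14188553]
```

View pics/p5.png

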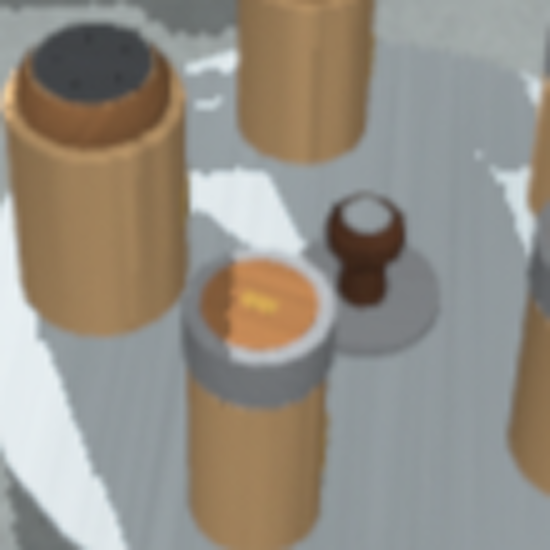

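Lid48 is seated level (inlay at side (336.4,280.5)). Next, lid58.

```bash
python3 -m inch '[{"hand":0.1,"slide":[-0.07,0,-2],"yaw":0},{"hand":0.1,"slide":[-0.07,0,-3.9],"yaw":0},{"hand":0.1,"slide":[-0.07,0,-3.9],"yaw":0},{"hand":0.1,"slide":[-0.07,0,-3.9],"yaw":0}]'
```

```text
time_s: 15.08
tcp_pos: [0.5169, 0.1281, 0.1027]
ee_rot: [[-0.184, -0.983, 0.002], [-0.983, 0.184, 0.001], [-0.001, -0.002, -1.0]]
wrist_force: [-0.4, -0.6, 0.8]
gripper_width: 0.902
```

```bash
python3 -m inch '[{"hand":0.1,"slide":[0,0,-0.3],"yaw":0},{"hand":0.1,"slide":[0,0,-0.3],"yaw":0},{"hand":1,"slide":[0,0,-0.3],"yaw":0},{"hand":1,"slide":[0,0,-0.3],"yaw":0},{"hand":1,"slide":[0,0,-0.3],"yaw":0},{"hand":1,"slide":[0,0,-0.3],"yaw":0},{"hand":1,"slide":[0,0,-0.3],"yaw":0}]'
```

```text
time_s: 15.95
tcp_pos: [0.5162, 0.1279, 0.0985]
ee_rot: [[-0.184, -0.983, 0.0], [-0.983, 0.184, 0.0], [-0.0, -0.0, -1.0]]
wrist_force: [-0.1, 0.7, 0.8]
gripper_width: 0.659
```

```bash
python3 -m inch '[{"hand":1,"slide":[0,0,4],"yaw":0},{"hand":1,"slide":[0,0,9],"yaw":0},{"hand":1,"slide":[0,0,14],"yaw":0},{"hand":1,"slide":[0.5,-6,14],"yaw":0},{"hand":1,"slide":[1,-12,14],"yaw":0},{"hand":1,"slide":[1.49,-18,14],"yaw":0},{"hand":1,"slide":[1.49,-20,14],"yaw":0},{"hand":1,"slide":[1.49,-20,12],"yaw":0},{"hand":1,"slide":[1.49,-20,12],"yaw":0},{"hand":1,"slide":[1.49,-20,12],"yaw":0}]'
python3 - <<'E'
from inl import *
a=capture('side');b=capture('top')
A=cv2.resize(a[130:250,290:410],None,fx=4,fy=4,interpolation=2);B=cv2.resize(b[160:240,240:320],None,fx=4,fy=4,interpolation=2)
cv2.imwrite('pics/p6.png',np.hstack([A,cv2.copyMakeBorder(B,0,160,0,0,0)]));t=sense()['tcp_pos'];print(t)
q=t-[0,0,.0495];p=proj('side',q);c=inlay(a,p,16);print(p,c,onz('side',c[0],q[2]))
c=inlay(b,(291,199),18);print(c,onz('top',c[0],.027))
E
```

```text
time_s: 17.2
tcp_pos: [0.5313, -0.0719, 0.2187]
ee_rot: [[-0.183, -0.983, 0.0], [-0.983, 0.183, -0.0], [0.0, -0.0, -1.0]]
wrist_force: [0.4, 0.7, -0.7]
gripper_width: 0.665
[ 0.53146896 -0.07173839  0.21910773]
[346.78048478 191.40451686] (array([346.99595408, 192.33942573]), array([23.625, 13.375]), np.int32(2)) [ 0.53085425 -0.07476933  0.16960773]
(array([290.5, 198.5]), array([36., 36.]), np.int32(0)) [0.51916612 0.13003397 0.027     ]
```

View pics/p6.png

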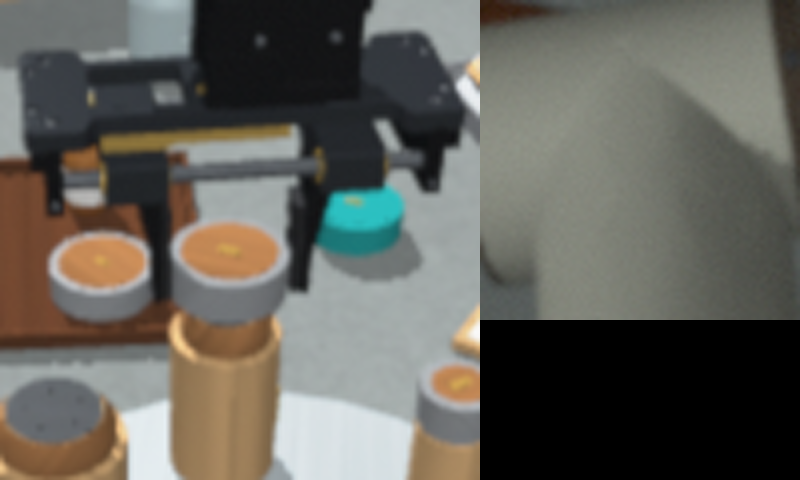

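Lid58 is held level over can58 (inlay at side (347.0,192.3)). Lid68 is alone on the tray at side ≈ (315,195.5); the arm blocks the top view of it.

```bash
python3 -m inch '[{"hand":1,"slide":[-0.02,0,-0.8],"yaw":0},{"hand":1,"slide":[-0.02,0,-1.5],"yaw":0},{"hand":1,"slide":[-0.02,0,-2.1],"yaw":0},{"hand":1,"slide":[-0.02,0,-2.5],"yaw":0},{"hand":1,"slide":[-0.02,0,-2.5],"yaw":0}]'
```

```text
time_s: 17.92
tcp_pos: [0.531, -0.0721, 0.1935]
ee_rot: [[-0.184, -0.983, 0.0], [-0.983, 0.184, -0.0], [0.0, -0.0, -1.0]]
wrist_force: [0.5, 0.4, -0.1]
gripper_width: 0.661
```

```bash
python3 -m inch '[{"hand":1,"slide":[0,0,-0.05],"yaw":0},{"hand":1,"slide":[0,0,-0.1],"yaw":0},{"hand":1,"slide":[0,0,-0.1],"yaw":0}]'
```

```text
time_s: 18.3
tcp_pos: [0.531, -0.0721, 0.1934]
ee_rot: [[-0.184, -0.983, 0.001], [-0.983, 0.184, -0.0], [0.0, -0.001, -1.0]]
wrist_force: [-2.5, 1.8, 6.0]
gripper_width: 0.661
```

```bash
python3 -m inch '[{"hand":0.1,"slide":[0,0,0],"yaw":0},{"hand":0.1,"slide":[0,0,0],"yaw":0},{"hand":0.1,"slide":[0,0,0],"yaw":0},{"hand":0,"slide":[0,0,1],"yaw":0},{"hand":0,"slide":[0,0,3.5],"yaw":0},{"hand":0,"slide":[0,0,6],"yaw":0},{"hand":0,"slide":[0,-6,6],"yaw":0},{"hand":0,"slide":[0,-12,6],"yaw":0},{"hand":0,"slide":[0,-12,6],"yaw":0},{"hand":0,"slide":[0,-12,6],"yaw":0}]'
python3 - <<'E'
from inl import *
a=capture('side');b=capture('top')
A=cv2.resize(a[130:250,290:410],None,fx=4,fy=4,interpolation=2);B=cv2.resize(b[160:240,240:320],None,fx=4,fy=4,interpolation=2)
cv2.imwrite('pics/p7.png',np.hstack([A,cv2.copyMakeBorder(B,0,160,0,0,0)]))
p=proj('side',(.5311,-.072,.144));c=inlay(a,p,16);print(p,c,onz('side',c[0],.144))
# lid68 inlay: bright orange vs dark brown tray
h=cv2.cvtColor(b,cv2.COLOR_BGR2HSV)[175:225,265:315];m=((h[...,2]>120)&(h[...,1]>80)).astype(np.uint8)
k,l,st,ce=cv2.connectedComponentsWithStats(m);j=1+np.argmax(st[1:,4]);q=ce[j]+[265,175];print(q,st[j],onz('top',q,.027),sense()['tcp_pos'])
E
```

```text
time_s: 19.55
tcp_pos: [0.5308, -0.1923, 0.2527]
ee_rot: [[-0.185, -0.983, 0.0], [-0.983, 0.185, 0.0], [-0.0, -0.0, -1.0]]
wrist_force: [-0.1, 0.6, 0.5]
gripper_width: 1.003
[346.26245389 202.22263121] (array([345.00025411, 202.47280051]), array([32., 32.]), np.int32(0)) [ 0.52848263 -0.07205573  0.144     ]
[291.5 198.5] [26 23  2  2  2] [0.51916572 0.12771337 0.027     ] [ 0.53098511 -0.19127749  0.2526811 ]
```

View pics/p7.png

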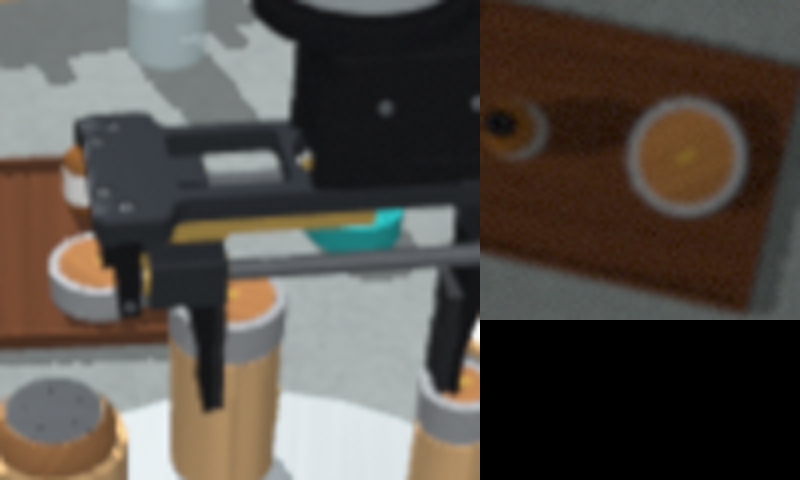

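Lid58 is seated as far as visible. Lid68 is at top ≈ (291.4,198.9) and the bottle is unmoved.

Run:
```python
from inl import *
b=capture('top');s=8
h=cv2.cvtColor(cv2.resize(b[175:225,266:316],None,fx=s,fy=s,interpolation=2),cv2.COLOR_BGR2HSV)
for m in (h[...,2]>85,(h[...,2]>85)&(h[...,1]>90)):
    k,l,st,ce=cv2.connectedComponentsWithStats(cv2.morphologyEx(m.astype(np.uint8),cv2.MORPH_OPEN,np.ones((9,9))))
    for j in range(1,k):
        if st[j,4]>5000:
            q=np.array([266,175])+(ce[j]+.5)/s-.5;print(q,st[j][2:4]/s,onz('top',q,.027))
```

```text
[291.02692123 198.77758165] [28.75  29.125] [0.51852213 0.12880776 0.027     ]
[291.0851948  198.64776262] [23.5   23.375] [0.51882319 0.12867413 0.027     ]
```

```bash
python3 -m inch '[{"hand":0,"slide":[0,6,0],"yaw":0},{"hand":0,"slide":[0,12,0],"yaw":0},{"hand":0,"slide":[0,18,0],"yaw":0},{"hand":0,"slide":[-0.5,24,0],"yaw":0},{"hand":0,"slide":[-1.24,30,0],"yaw":0},{"hand":0,"slide":[-1.24,32,0],"yaw":0},{"hand":0,"slide":[-1.24,32,-6],"yaw":0},{"hand":0,"slide":[-1.24,32,-12],"yaw":0},{"hand":0,"slide":[-1.24,32,-12],"yaw":0},{"hand":0,"slide":[-1.24,32,-12],"yaw":0}]'
python3 - <<'E'
from inl import *
a=capture('side');crop('side',275,140,130,110,5,'pics/p8.png',a)
p=proj('side',(.5311,-.072,.144));c=inlay(a,p,16);print(p,c,onz('side',c[0],.144),sense()['tcp_pos'])
E
```

```text
time_s: 20.95
tcp_pos: [0.5199, 0.1285, 0.1344]
ee_rot: [[-0.183, -0.983, 0.003], [-0.983, 0.183, 0.001], [-0.001, -0.003, -1.0]]
wrist_force: [0.0, 0.3, 0.5]
gripper_width: 1.001
[346.26245389 202.22263121] (array([346.47794001, 202.94734489]), array([23.   , 13.625]), np.int32(2)) [ 0.53073701 -0.07433906  0.144     ] [0.5201802  0.12864319 0.1351196 ]
```

View pics/p8.png

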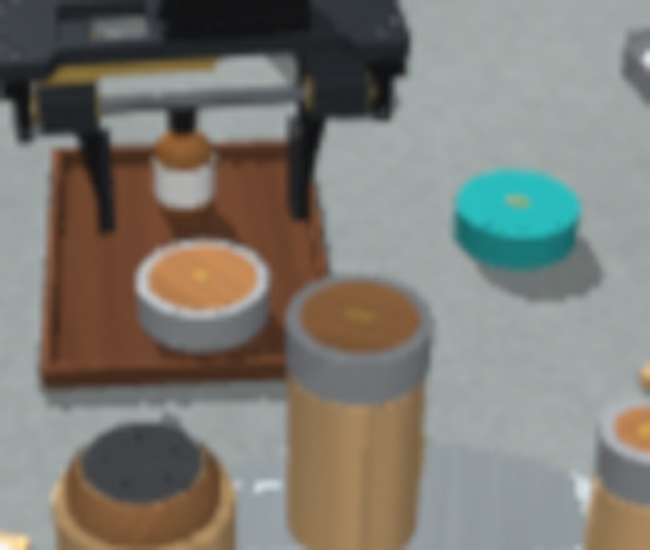

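Lid58 is seated level (side (346.5,202.9)), and the fingers straddle lid68 with the bottle clear behind.

```bash
python3 -m inch '[{"hand":0,"slide":[-0.1,0,-2],"yaw":0},{"hand":0,"slide":[-0.1,0,-4],"yaw":0},{"hand":0,"slide":[-0.1,0,-5.2],"yaw":0},{"hand":0,"slide":[-0.1,0,-5.2],"yaw":0},{"hand":0,"slide":[-0.1,0,-5.2],"yaw":0}]'
```

```text
time_s: 21.62
tcp_pos: [0.5183, 0.1282, 0.0816]
ee_rot: [[-0.184, -0.983, 0.002], [-0.983, 0.184, 0.001], [-0.001, -0.002, -1.0]]
wrist_force: [0.9, 0.5, -0.7]
gripper_width: 1.003
```

```bash
python3 -m inch '[{"hand":0,"slide":[0.02,0.03,-0.2],"yaw":0},{"hand":0,"slide":[0.02,0.03,-0.2],"yaw":0},{"hand":1,"slide":[0.02,0.03,-0.2],"yaw":0},{"hand":1,"slide":[0.02,0.03,-0.2],"yaw":0},{"hand":1,"slide":[0.02,0.03,-0.2],"yaw":0},{"hand":1,"slide":[0.02,0.03,-0.2],"yaw":0},{"hand":1,"slide":[0.02,0.03,-0.2],"yaw":0}]'
```

```text
time_s: 22.5
tcp_pos: [0.5178, 0.1282, 0.0784]
ee_rot: [[-0.184, -0.983, 0.0], [-0.983, 0.184, 0.0], [-0.0, -0.0, -1.0]]
wrist_force: [1.2, -0.3, -0.5]
gripper_width: 0.782
```

```bash
python3 -m inch '[{"hand":1,"slide":[0,0,4],"yaw":0},{"hand":1,"slide":[0,0,9],"yaw":0},{"hand":1,"slide":[0,0,14],"yaw":0},{"hand":1,"slide":[0,0,17],"yaw":0},{"hand":1,"slide":[-2,-5.5,17],"yaw":0},{"hand":1,"slide":[-4,-11,17],"yaw":0},{"hand":1,"slide":[-6,-16.5,17],"yaw":0},{"hand":1,"slide":[-8,-22,17],"yaw":0},{"hand":1,"slide":[-8.86,-26,17],"yaw":0},{"hand":1,"slide":[-8.86,-26,15.5],"yaw":0}]'
```

```text
time_s: 23.75
tcp_pos: [0.4282, -0.134, 0.2338]
ee_rot: [[-0.188, -0.982, 0.002], [-0.982, 0.188, 0.0], [-0.0, -0.002, -1.0]]
wrist_force: [0.2, 0.1, -1.6]
gripper_width: 0.781
```

```bash
python3 -m inch '[{"hand":1,"slide":[0,0,0],"yaw":0},{"hand":1,"slide":[0,0,0],"yaw":0},{"hand":1,"slide":[0,0,0],"yaw":0}]'
python3 - <<'E'
from inl import *
a=capture('side');crop('side',245,150,120,120,5,'pics/p9.png',a);t=sense()['tcp_pos'];print(t)
q=t-[0,0,.0514];p=proj('side',q);c=inlay(a,p,18);print(p,c,onz('side',c[0],q[2]))
E
```

```text
time_s: 24.12
tcp_pos: [0.4295, -0.1314, 0.2338]
ee_rot: [[-0.183, -0.983, 0.001], [-0.983, 0.183, -0.0], [-0.0, -0.001, -1.0]]
wrist_force: [0.1, -0.0, -1.0]
gripper_width: 0.778
[ 0.42943112 -0.13139683  0.23377784]
[301.77829251 214.69322749] (array([302.1775218 , 215.35050927]), array([32.5  , 20.125]), np.int32(3)) [ 0.42966816 -0.13332437  0.18237784]
```

View pics/p9.png

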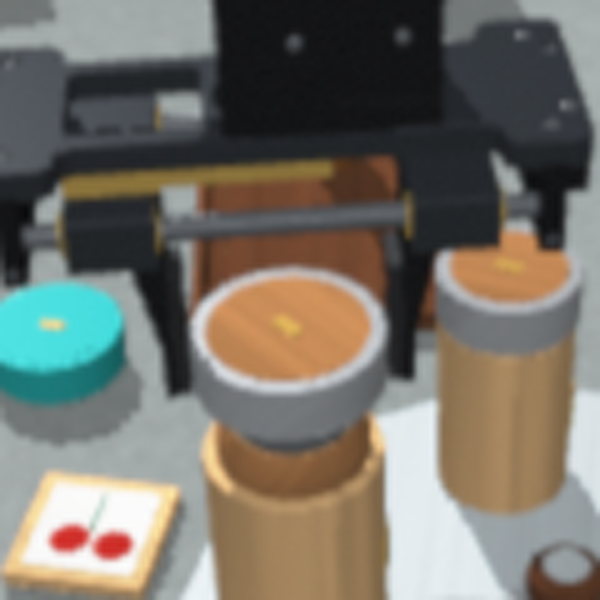

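Lid68 is held level over can68 (inlay at side (302.2,215.4)); clearances are good.

```bash
python3 -m inch '[{"hand":1,"slide":[-0.02,0,-0.8],"yaw":0},{"hand":1,"slide":[-0.02,0,-1.6],"yaw":0},{"hand":1,"slide":[-0.02,0,-2.3],"yaw":0},{"hand":1,"slide":[-0.02,0,-2.9],"yaw":0},{"hand":1,"slide":[-0.02,0,-2.95],"yaw":0},{"hand":1,"slide":[-0.02,0,-2.95],"yaw":0}]'
```

```text
time_s: 24.92
tcp_pos: [0.4289, -0.1319, 0.2039]
ee_rot: [[-0.184, -0.983, -0.0], [-0.983, 0.184, 0.0], [-0.0, 0.0, -1.0]]
wrist_force: [0.0, -0.7, -1.1]
gripper_width: 0.781
```

```bash
python3 -m inch '[{"hand":1,"slide":[0,0,-0.05],"yaw":0},{"hand":1,"slide":[0,0,-0.1],"yaw":0},{"hand":1,"slide":[0,0,-0.1],"yaw":0}]'
```

```text
time_s: 25.3
tcp_pos: [0.4289, -0.1319, 0.2034]
ee_rot: [[-0.184, -0.983, 0.0], [-0.983, 0.184, -0.0], [0.0, -0.0, -1.0]]
wrist_force: [-1.3, 0.8, 3.1]
gripper_width: 0.781
```

```bash
python3 -m inch '[{"hand":0,"slide":[0,0,0],"yaw":0},{"hand":0,"slide":[0,0,0],"yaw":0},{"hand":0,"slide":[0,0,0],"yaw":0},{"hand":0,"slide":[0,0,1],"yaw":0},{"hand":0,"slide":[0,0,4],"yaw":0},{"hand":0,"slide":[0,0,8],"yaw":0},{"hand":0,"slide":[0,6,8],"yaw":0},{"hand":0,"slide":[0,12,8],"yaw":0},{"hand":0,"slide":[0,18,8],"yaw":0},{"hand":0,"slide":[0,24,8],"yaw":0}]'
python3 -m inch '[{"hand":0,"slide":[-2,6,0],"yaw":0},{"hand":0,"slide":[-4,12,0],"yaw":0},{"hand":0,"slide":[-6,18,0],"yaw":0},{"hand":0,"slide":[-8,24,0],"yaw":0},{"hand":0,"slide":[-8,24,0],"yaw":0},{"hand":0,"slide":[-8,24,0],"yaw":0}]'
python3 - <<'E'
from inl import *
a=capture('side');b=capture('top')
A=cv2.resize(a[150:330,250:450],None,fx=2,fy=2,interpolation=2);B=cv2.resize(b[130:270,210:500],None,fx=2.0,fy=2.0,interpolation=2)[:, :580]
W=800;c=np.zeros((600,580,3),np.uint8);c[:280]=B;A=A[:320];c[280:280+320,:400]=A;cv2.imwrite('pics/p10.png',c)
for k,(x,y,z) in {'38':(.6192,-.1505,.128),'48':(.4544,-.2468,.136),'58':(.5311,-.072,.144),'68':(.4292,-.1316,.152)}.items():
    for n,im in(('side',a),('top',b)):
        p=proj(n,(x,y,z));q=inlay(im,p,16);print(k,n,p.round(1),q[0].round(1),q[1],((onz(n,q[0],z)-[x,y,z])*1e3).round(1))
E
```

```text
time_s: 26.55
tcp_pos: [0.4287, 0.11, 0.284]
ee_rot: [[-0.184, -0.983, 0.002], [-0.983, 0.184, 0.001], [-0.001, -0.002, -1.0]]
wrist_force: [1.3, -0.0, 0.1]
gripper_width: 1.001
time_s: 27.3
tcp_pos: [0.3487, 0.3481, 0.2831]
ee_rot: [[-0.183, -0.983, -0.0], [-0.983, 0.183, -0.0], [0.0, 0.0, -1.0]]
wrist_force: [0.4, -0.7, -0.2]
gripper_width: 0.997
38 side [404.5 225.1] [404.7 225.6] [13.625  8.5  ] [-0.3 -1.2  0. ]
38 top [419.8 147.7] [419.8 147.5] [11.875 11.5  ] [0.3 0.1 0. ]
48 side [336.1 279.8] [336.4 280.5] [22.875 17.5  ] [ 0.1 -1.4  0. ]
48 top [468.7 227.3] [468.9 226.9] [17.25 15.25] [ 1.  -0.4  0. ]
58 side [346.3 202.2] [346.5 202.9] [23.    13.625] [-0.3 -2.3  0. ]
58 top [382.8 189.5] [382.9 189.5] [22.125 21.875] [-0.2 -0.2  0. ]
68 side [302.4 228.3] [302.5 229.1] [30.5   20.375] [-0.4 -2.1  0. ]
68 top [413.3 240. ] [412.8 234. ] [26.875 15.625] [12.  1.  0.]
```

View pics/p10.png

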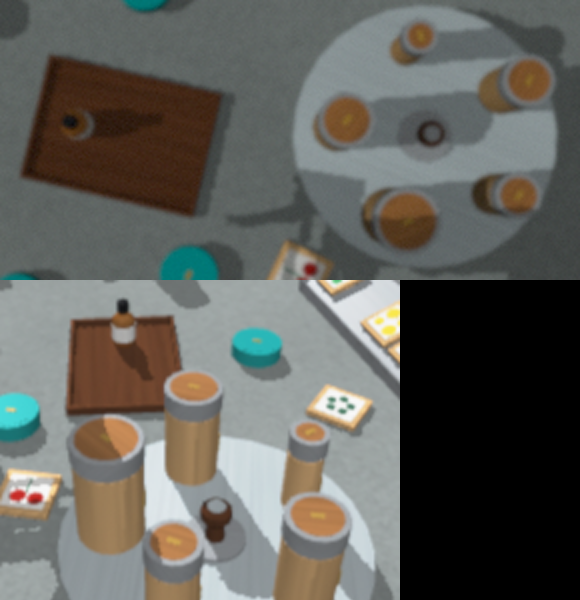

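All four lids are on, level and at the predicted pixels. The one exception is the top-view reading for lid68, whose mask is cut by the arm's shadow: by eye its disc is at (413.5,239.5) against a predicted (413.3,240.0), and the side view agrees. The bottle stands where it was, with its cap at about (246,191). Handing in.

```bash
python3 -c "
from station import finish_job;print(finish_job())"
```

```text
the job is handed in; nothing more can be done
None
```

The job is handed in: all four lids are on their own canisters and sit level and fully down, going by the last pictures. I took them off the pile from the top down (38, 48, 58, 68 mm) and released each one at about its calculated seated height, on a light contact of 1.5–6 N. The robot clock read about 27 s of the 104 s allowed.

- **Final checks:** In the side view every lid was within 0.8 px of its predicted seated position. In the top view the 38, 48 and 58 mm lids were within 1.1 mm.
- **Oil bottle:** It stands where it was; its cap was read by eye at top-view pixel (246,191), against (245,190.5) at the start.
- **Checks that disagreed:**
  - The automatic top-view reading for the 68 mm lid was 12 mm off, because the arm's shadow cut across its inlay. By eye its disc matched the prediction to about half a pixel.
  - The side view gave y values 1–2 mm lower than the top view. The same offset appeared before the lids were placed, so I put it down to camera calibration.

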